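# Refit the filter panel of the downdraft fettling box

### The job

Put the dust filter panel back into the downdraft fettling box. The panel is longer than the box's opening: tilt it, work its lower end in under the lip on the robot's side and push back the sprung bar there, not quite to its stop, until the raised end can come down past the opposite lip; then let the panel lie flat on the ledges, fully home under that opposite lip with the bar behind it. Go by feel and never force the panel or the gripper against the box, and leave the other things on the table where they are.

Things in the scene. Friction and masses are not known exactly. Their poses are not given: they have to be found in the camera images.
- filter_grip (a point): Middle of the filter panel's wooden grip rail; axes are the panel's, z its normal. Panel 200 (x) x 150 (y) x 16 mm, aluminium frame, white pleated paper, 0.32 kg, flat on the table at the robot's right; same both ways round. Rail across its middle along y: 96 long, 12 thick (grip width, along x), 26 tall, open 15 mm below; this point is 28 mm above the panel's face, 44 above its underside.
- filter_edge_a (a point): Middle of the panel's -x end face: 100 mm from its middle, half-way up its thickness, 36 mm below filter_grip.
- filter_edge_b (a point): Middle of the panel's +x end face, likewise.
- fettling_box: Grey sheet-steel box fixed to the table, 268 (x) x 168 (y) x 92 mm high; origin on the table under its middle, x from the robot's side to the far side (outlet spigot there). Open top between the near lip's edge at x = -80 and the far lip's at +95, and y = +-80 mm. Lips 4 mm thick, undersides at z = 88. Inside, ledges run all round, tops at z = 46, at least 13 mm deep.
- panel_home (a point): Where the middle of the panel's underside rests when home, on the ledges: x +8, z 46 mm in the box's frame; far end against the stop (x +108) under the far lip. The rim (lips, stop and bar as one) is screwed on in slotted holes and sits anywhere within 10 mm nearer or farther in x than all these figures; the poses do not show it, so feel for the bar.
- seal_bar (a joint): Travel (m) towards the robot of the sprung bar under the near lip (146 mm wide, z 50 to 82; free, its face is at box x = -89 mm): 0 free, 0.003 panel home, 0.0165 rigid stop. Push it in 14.5 to 16 mm to let the far end pass the far lip. It pushes back with 5 N at 0, rising 0.3 N a mm to 10 N.
- slip_jar: Bystander: grey jar with black lid, 68 wide, 104 mm tall, upright, origin under its middle, left of the box.
- slip_bowl: Bystander: white bowl 150 wide, 57 mm high, origin under its middle, left of the box. Beyond it stands a tall clay kiln (x above 0.52, y 0.18 to 0.6 m, over 0.5 m high): swing round in front of it.
- loop_tool_2: Bystander: thin wooden loop tool 221 mm long lying flat, origin under its middle, beyond the box.
- wooden_rib: Bystander: flat wooden rib 99 x 49 x 8 mm, origin under its middle, beyond the box's right corner. To its right the disc of a banding wheel (x above 0.61, y below -0.27 m, top about 0.13 m high) overhangs the table.
- brush_2: Bystander: brush 207 mm long lying flat, origin under its middle, at the left of the table.

How it is judged:
On the way, in this order (a step that is already met when the one before it is completed fails the run):
1. the panel is lifted clear of the table (height (world z) of filter_grip above 0.1 m), for 0.2 s.
2. the tilted panel's low end is in under the near lip with the bar pushed back (((x of filter_edge_a in the frame of fettling_box below -0.08 m and z of filter_edge_a in the frame of fettling_box between 0.046 and 0.084 m and angle between filter_grip's own z axis and vertical above 0.08 rad) or (x of filter_edge_b in the frame of fettling_box below -0.08 m and z of filter_edge_b in the frame of fettling_box between 0.046 and 0.084 m and angle between filter_grip's own z axis and vertical above 0.08 rad)) and value of joint seal_bar above 0.009 m), for 0.1 s.
At the end, for the whole second after the job is handed in: The panel lies flat in the box on its ledges (within 1.7 degrees, height within 4 mm), its far end under the far lip and against the stop within 3 mm, the bar resting against its near end (1.2 to 6 mm in), at rest (angle between the z axis of filter_grip and the z axis of fettling_box, either way round below 0.03 rad and z of filter_grip in the frame of fettling_box between 0.086 and 0.094 m and y of filter_grip in the frame of fettling_box between -0.01 and 0.01 m and value of joint seal_bar between 0.0012 and 0.006 m and linear speed of filter_panel below 0.01 m/s); the robot touches nothing.
It fails at once if the sprung bar is driven hard against its stop (over 15 N) (contact force between filter_panel and seal_bar above 15 N).
It fails at once if the panel is forced against the box (over 40 N) (contact force between filter_panel and fettling_box above 40 N).
It fails at once if the gripper or arm presses on the box (over 15 N) (contact force between any of the fingers, the arm and fettling_box above 15 N).
It fails at once if a bystander is displaced by more than 30 mm (distance of any of slip_jar, slip_bowl, loop_tool_2, wooden_rib, brush_2 from where it was at the start of the episode above 0.03 m).
It also fails if it takes over 54 s, if anything falls off the work surface, if the arm or the gripper's body presses on something with over 40 N, if the wrist force passes 120 N, or if a joint passes its speed limit or range.

### The arm

A 6-joint arm with a two-finger parallel gripper is mounted at the origin on a cart in front of the work surface, level with it; the furniture and walls round the work are solid. World frame = base frame: x ahead of the robot, y to its left, z up, the work surface at z = 0. Lengths are in m, angles in rad, forces in N, time in s.
With the tool pointing down it reaches from about 0.25 to 0.85 m from the base axis. Payload 12.5 kg.
Tool frame: the origin (TCP) lies midway between the tips of the shut fingers; the grasp point (between the pads) lies ctrl.hold_point_z behind it (ctrl.hold_point_z is the distance from the TCP to the grasp point, in m); z points along the fingers, y is the line along which they close (so a half turn about z gives the same grasp; the last joint's range is limited). The gripper opens to 93 mm and grips with 3 to 60 N. Pads are 15 mm wide; open, the fingers measure 128 mm over their backs; the gripper's body (75 mm by 188 mm) begins 65 mm behind the grasp point.
Start: joints at [1.053, 0.351, 1.652, -0, 1.139, -0.085], TCP at [0.231, 0.499, 0.219] pointing down, gripper open.
Joint ranges: [-2.75, 2.75], [-0.79, 2.1], [0.01, 2.65], [-1.57, 4.71], [0.07, 3.14], [-2.87, 2.87]. Speed limits (rad/s): [2.22, 2.22, 2.79, 3.14, 3.14, 3.14].

### API

Orientations are given as a unit quaternion [w, x, y, z].
In Python, from station import ctrl, optics gives the robot as it stands. The module is installed in compiled form; this text tells all that it offers.
- The arm moves only by the shell command python3 -m inch 'ROWS' [OPENING] [FORCE]. ROWS is JSON, a list of rows, each a list of 6 numbers: the shift along the tool's x, y, z in m, then the turn, a rotation vector about the tool's x, y, z in degrees. In form: [[tx, ty, tz, wx, wy, wz], ...]. A call has 1 to 8 rows; each row shifts and turns the commanded pose from where the row before left it, along the tool's axes as they then stand; what a row does not reach is not made up. A row lasts 1/12 s, in which the tool goes at most 41.7 mm and 7.16 degrees, less where a joint would pass 70% of its speed; a pose out of reach is approached as far as the arm can. A call with a gripper value outside its range is refused whole. OPENING is the closure in counts, from 0 (fully open) to 255 (shut), set as the call begins (- or left out, the last holds). The fingers move at their own pace and stop on an object; FORCE is the grip in N (left out, the last holds). Time passes only in rows, so rows that do not move let the fingers close. It gives the time, the measured TCP pose, the force, the opening and the grip force at its end, in the units of the state.
- ctrl.get_obs(): the state, without advancing time (a new reading comes with each control period).
- optics.capture(name): name is "side" or "top" or "wrist"; returns the picture (480x640x3 uint8, blue, green, red); there is no depth.
- optics.camera_params(name): a dict with "K" (3x3 intrinsics, pixels), "rvec" (rotation vector, rad) and "tvec" (3), from world to camera coordinates, as OpenCV has them. Camera axes: x right, y down, z forward; pixel columns grow to the right and rows downward; lengths in m; the calibration is good to about 2 mm. A picture is of the moment at which its call begins: read the wrist's pose just before it. camera_params takes no time and is no camera call; for the wrist camera it gives the pose at the moment of the call.
- ctrl.sign_off(): hands the job in; it is judged then, once.
The state is a dict: "clock": time; "q": joint angles; "joint_velocities": joint speeds; "joint_efforts": joint torques, N m; "tool_pos": TCP position; "ee_rot": TCP orientation; "wrist_force": force on the tool from outside, world axes, zero at the start; "torque": the same for the moment, N m; "gripper_width": finger opening in m; "grip_force": force on a finger pad.
Only numpy, scipy, OpenCV 4.12 (cv2) and the standard library are available. Lean on these libraries where they do the work, as an engineer would, in place of code of your own. Each camera call takes 0.05 s, during which the arm holds its last target. There are 200 camera calls.

## Working session

There is one attempt and no reset: what is moved stays moved. The work goes in short steps, Python scripts to look and compute and a shell command to move; the robot and the scene stay as the last step left them, time stands still between calls to the robot, and variables do not carry over. Pictures are saved under pics/ and viewed, at most 10 in all, crops included, and the job is handed in when it is done.

```bash
mkdir -p pics
python3 - <<'E'
from station import ctrl, optics
import cv2
o=ctrl.get_obs();print(o,ctrl.hold_point_z)
for n in("top","side"):
    cv2.imwrite(f"pics/{n}1.png",optics.capture(n)); p=optics.camera_params(n);print(n,p)
E
```

```text
{'clock': 0.0, 'q': array([ 1.05344333e+00,  3.51203709e-01,  1.65241826e+00, -1.77974147e-05,
        1.13911105e+00, -8.46211423e-02]), 'joint_velocities': array([-1.34496398e-03,  7.69584326e-05, -1.20504885e-04,  7.18198947e-04,
        5.45858628e-04, -3.53570016e-04]), 'joint_efforts': array([-8.34228149e-05, -4.97321355e+01, -2.85258096e+01,  6.98667951e-02,
        2.57060886e-02, -1.09148102e-04]), 'tool_pos': array([0.23046418, 0.49900628, 0.21812147]), 'ee_rot': array([-1.61320769e-04,  2.14678034e-01,  9.76684707e-01, -5.46944110e-04]), 'wrist_force': array([-0.62947176,  0.12083906, -1.48940253]), 'torque': array([ 0.00496082, -0.01536673, -0.02161011]), 'grip_force': 0.0, 'gripper_width': 0.09310749195343423} 0.0188
top {'K': array([[433.68438543,   0.        , 322.81304031],
       [  0.        , 433.68438543, 245.09735757],
       [  0.        ,   0.        ,   1.        ]]), 'rvec': array([ 2.17656161, -2.19602423,  0.07141182]), 'tvec': array([0.06072952, 0.54811782, 1.03355131])}
side {'K': array([[440.3497553 ,   0.        , 325.74709946],
       [  0.        , 440.3497553 , 237.15146881],
       [  0.        ,   0.        ,   1.        ]]), 'rvec': array([ 2.19615572, -0.26210887,  0.14736178]), 'tvec': array([-0.51695136,  0.14894795,  0.97629298])}
```

View pics/top1.png

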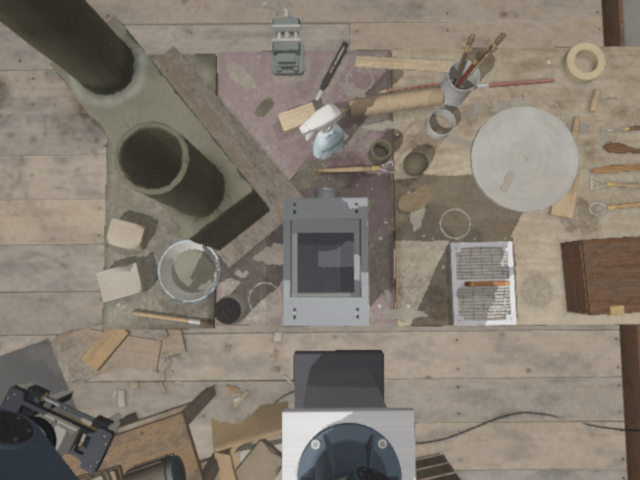

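View pics/side1.png

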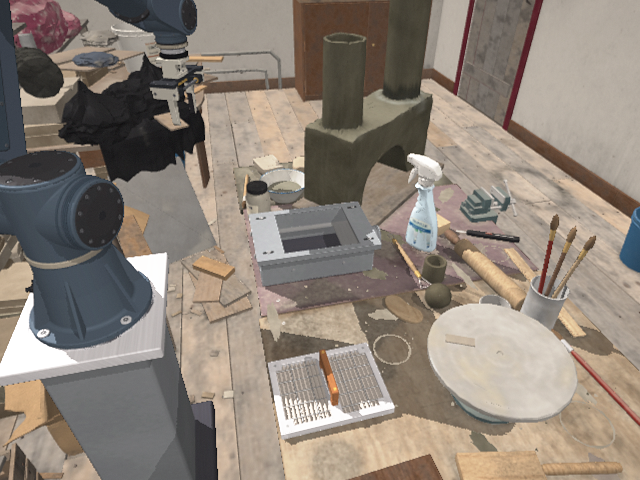

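The top view shows the box at about (284–369, 198–325), the panel at (450–516, 242–325) with its rail near (487,285), the jar at (228,310) and the bowl at (189,270). I'll enlarge the box and panel area.

Run:
```python
import cv2,numpy as np
a=cv2.imread("pics/top1.png")
l=cv2.resize(a[190:335,275:375],None,fx=4,fy=4,interpolation=cv2.INTER_CUBIC)
r=cv2.resize(a[190:335,435:530],None,fx=4,fy=4,interpolation=cv2.INTER_CUBIC)
cv2.imwrite("pics/crop1.png",np.hstack([l,r]))
```

```text
(no output)
```

View pics/crop1.png

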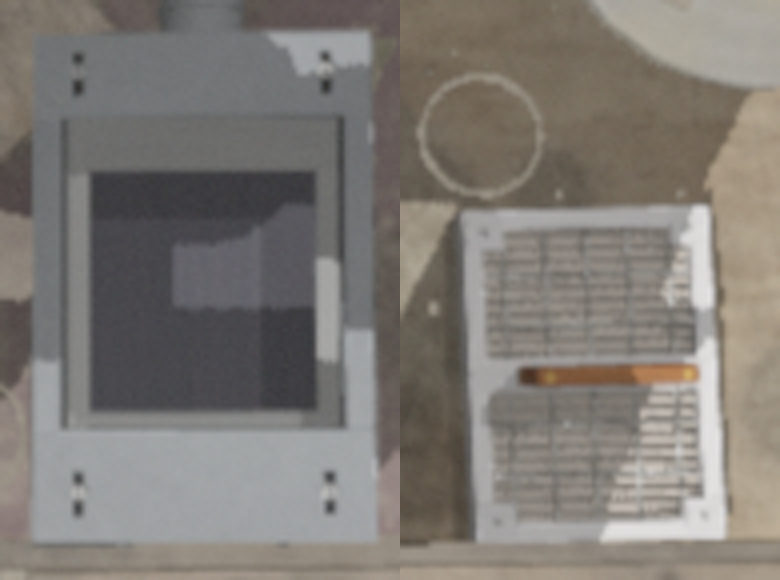

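```bash
cat > h.py <<'E'
import cv2,numpy as np
from station import ctrl,optics
def ray(name,px,z,p=None):
    p=p or optics.camera_params(name);R=cv2.Rodrigues(p["rvec"])[0];c=-R.T@p["tvec"]
    out=[]
    for u,v in px:
        d=R.T@np.linalg.inv(p["K"])@[u,v,1];out.append(c+d*(z-c[2])/d[2])
    return np.array(out)
E
python3 - <<'E'
from h import *
np.set_printoptions(precision=4,suppress=True)
f=lambda L,x0:[(x0+(u+.0)/4-.375,190+v/4-.375) for u,v in L]
b=ray("top",f([(33,32),(370,30),(376,542),(33,542)],275),.092)
print("box",b,b.mean(0),b[1]-b[0],b[3]-b[0])
o=ray("top",f([(63,115),(342,115),(345,430),(63,430)],275),.092);print("opening",o)
e=lambda L:[(u-400,v) for u,v in L]
p=ray("top",f(e([(463,207),(710,207),(726,540),(477,541)]),435),.016);print("panel",p,p.mean(0),p[1]-p[0],p[3]-p[0])
r=ray("top",f(e([(519,376),(698,373)]),435),.057);print("rail",r,r.mean(0))
E
```

```text
box [[ 0.6527  0.1456  0.092 ]
 [ 0.652  -0.0459  0.092 ]
 [ 0.3641 -0.0447  0.092 ]
 [ 0.3657  0.1463  0.092 ]] [0.5086 0.0503 0.092 ] [-0.0006 -0.1915  0.    ] [-0.2869  0.0008  0.    ]
opening [[ 0.605   0.1287  0.092 ]
 [ 0.6036 -0.0293  0.092 ]
 [ 0.4263 -0.0284  0.092 ]
 [ 0.4276  0.1294  0.092 ]]
panel [[ 0.5551 -0.2544  0.016 ]
 [ 0.5537 -0.4044  0.016 ]
 [ 0.3534 -0.4063  0.016 ]
 [ 0.3541 -0.257   0.016 ]] [ 0.4541 -0.3305  0.016 ] [-0.0013 -0.15    0.    ] [-0.201  -0.0027  0.    ]
rail [[ 0.4535 -0.272   0.057 ]
 [ 0.4543 -0.3759  0.057 ]] [ 0.4539 -0.3239  0.057 ]
```

```bash
cat >> h.py <<'E'
from scipy.spatial.transform import Rotation as Ro
def todo(p,yaw=0.,tilt=0.):
    """tool-axes shift to TCP p and turn (deg) to: tool y along world x (yawed, deg), far end raised by tilt deg"""
    o=ctrl.get_obs();q=o["ee_rot"];R=Ro.from_quat([q[1],q[2],q[3],q[0]])
    T=Ro.from_euler("z",yaw,degrees=True)*Ro.from_euler("y",-tilt,degrees=True)*Ro.from_matrix(np.array([[0,1,0],[1,0,0],[0,0,-1.]]))
    np.set_printoptions(precision=4,suppress=True)
    print("t",round(o["clock"],2),"pos",o["tool_pos"],"shift mm",R.inv().apply(np.array(p)-o["tool_pos"])*1e3,"turn",(R.inv()*T).as_rotvec(degrees=True),"F",o["wrist_force"],"w",o["gripper_width"])
E
python3 -m inch '[[0,0,0,0,0,7],[0,0,0,0,0,7],[0,0,0,0,0,7],[0,0,0,0,0,7],[0,0,0,0,0,7],[0,0,0,0,0,7],[0,0,0,0,0,7],[0,0,0,0,0,7]]' 60
python3 -c "
from h import *
todo([.454,-.328,.17],.6)"
```

```text
clock: 0.77
tool_pos: [0.2305, 0.4991, 0.2183]
ee_rot: [0.0, 0.65, 0.76, -0.0]
wrist_force: [-0.0, -0.2, 0.5]
gripper_width: 0.0714
grip_force: 0.0
t 0.77 pos [0.2305 0.4991 0.2183] shift mm [-851.6432   93.4623   48.7408] turn [-0.0239  0.0336  8.2577] F [-0.0426 -0.2057  0.4727] w 0.07138759553038512
```

```bash
python3 -m inch '[[0,0,0,0,0,4],[0,0,0,0,0,4.2],[-0.039,0.0105,0,0,0,0],[-0.039,0.0105,0,0,0,0],[-0.039,0.0105,0,0,0,0],[-0.039,0.0105,0,0,0,0],[-0.039,0.0105,0,0,0,0],[-0.039,0.0105,0,0,0,0]]' >/dev/null
python3 -m inch '[[-0.039,0.0105,0,0,0,0],[-0.039,0.0105,0,0,0,0],[-0.039,0.0105,0,0,0,0],[-0.039,0.0105,0,0,0,0],[-0.039,0.0105,0,0,0,0],[-0.039,0.0105,0,0,0,0],[-0.039,0.0105,0,0,0,0],[-0.039,0.0105,0,0,0,0]]' 
python3 -c "
from h import *
todo([.454,-.328,.17],.6)"
```

```text
clock: 2.1
tool_pos: [0.3871, -0.0462, 0.2187]
ee_rot: [0.0, 0.701, 0.713, 0.0]
wrist_force: [1.1, 0.8, -0.2]
gripper_width: 0.0711
grip_force: 0.0
t 2.1 pos [ 0.3871 -0.0462  0.2187] shift mm [-282.9254   62.0181   48.7261] turn [0.0153 0.0018 0.3885] F [ 1.089   0.7588 -0.2109] w 0.07109590742492759
```

```bash
python3 -m inch '[[-0.039,0.009,0.006,0,0,0.4],[-0.039,0.009,0.006,0,0,0],[-0.039,0.009,0.006,0,0,0],[-0.039,0.009,0.006,0,0,0],[-0.039,0.009,0.006,0,0,0],[-0.039,0.009,0.006,0,0,0],[-0.038,0.008,0.006,0,0,0],[0,0,0.006,0,0,0]]'
python3 - <<'E'
from h import *
todo([.454,-.328,.17],.6)
p=optics.camera_params("wrist");cv2.imwrite("pics/w1.png",optics.capture("wrist"));np.savez("w1.npz",**p);print(p)
E
```

```text
clock: 2.77
tool_pos: [0.453, -0.3207, 0.1699]
ee_rot: [0.001, 0.704, 0.71, -0.0]
wrist_force: [0.6, 0.0, -0.3]
gripper_width: 0.071
grip_force: 0.0
t 2.77 pos [ 0.453  -0.3207  0.1699] shift mm [-7.2744  0.9923 -0.1323] turn [ 0.0502  0.0998 -0.1766] F [ 0.5805  0.0323 -0.3216] w 0.07096804681874261
{'K': array([[431.9724,   0.    , 323.0422],
       [  0.    , 431.9724, 239.413 ],
       [  0.    ,   0.    ,   1.    ]]), 'rvec': array([-2.8893, -0.0109, -0.0021]), 'tvec': array([-0.4507, -0.332 ,  0.2607])}
```

View pics/w1.png

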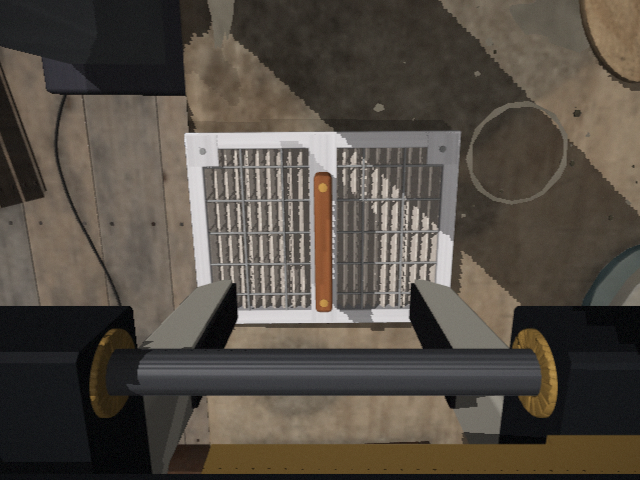

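The wrist view shows the panel's far corners at (187,133) and (460,131), and the rail from (322,173) to (324,311).

Run:
```python
from h import *
p=dict(np.load("w1.npz"));np.set_printoptions(precision=4,suppress=True)
print(ray("wrist",[(187,133),(460,131),(209,325),(450,323)],.016,p));print(ray("wrist",[(322.5,173),(324,311)],.057,p))
```

```text
[[ 0.355  -0.2572  0.016 ]
 [ 0.5509 -0.2543  0.016 ]
 [ 0.362  -0.4072  0.016 ]
 [ 0.5559 -0.404   0.016 ]]
[[ 0.4525 -0.2809  0.057 ]
 [ 0.4542 -0.3762  0.057 ]]
```

```bash
python3 -m inch '[[-0.0083,0.0004,0.02,0,0,0],[0,0,0.03,0,0,-0.2],[0,0,0.03,0,0,-0.1],[0,0,0.03,0,0,0],[0,0,0.02,0,0,0],[0,0,0.012,0,0,0],[0,0,0.003,0,0,0],[0,0,0,0,0,0]]' 
python3 -c "
from h import *
todo([.4535,-.329,.025],.9)"
```

```text
clock: 3.48
tool_pos: [0.4528, -0.3231, 0.0257]
ee_rot: [-0.0, 0.701, 0.713, -0.0]
wrist_force: [0.2, -0.1, -0.3]
gripper_width: 0.0713
grip_force: 0.0
t 3.48 pos [ 0.4528 -0.3231  0.0257] shift mm [-5.8897  0.6252  0.669 ] turn [-0.0298 -0.0293  0.0251] F [ 0.2246 -0.0931 -0.324 ] w 0.07126330553694728
```

```bash
python3 -m inch '[[0,0,0,0,0,0],[0,0,0,0,0,0],[0,0,0,0,0,0],[0,0,0,0,0,0],[0,0,0,0,0,0],[0,0,0,0,0,0]]' 255 60
python3 -c "
from h import *
todo([.4535,-.329,.025],.9)"
```

```text
clock: 3.98
tool_pos: [0.4529, -0.3237, 0.0259]
ee_rot: [0.0, 0.702, 0.713, 0.0]
wrist_force: [-0.3, 0.3, -0.1]
gripper_width: 0.0356
grip_force: 0.0
t 3.98 pos [ 0.4529 -0.3237  0.0259] shift mm [-5.3082  0.5538  0.9089] turn [ 0.017   0.0139 -0.0029] F [-0.3015  0.2882 -0.0981] w 0.03558607312756135
```

```bash
python3 -m inch '[[-0.005,0.0005,0.001,0,0,0],[0,0,0,0,0,0],[0,0,0,0,0,0],[0,0,0,0,0,0],[0,0,0,0,0,0],[0,0,0,0,0,0],[0,0,0,0,0,0],[0,0,0,0,0,0]]' 255 60
python3 -c "
from h import *
todo([.4535,-.329,.025],.9)"
```

```text
clock: 4.65
tool_pos: [0.4533, -0.3285, 0.0245]
ee_rot: [-0.0, 0.701, 0.713, -0.0]
wrist_force: [0.4, -0.6, -1.1]
gripper_width: 0.0116
grip_force: 60.0
t 4.65 pos [ 0.4533 -0.3285  0.0245] shift mm [-0.4956  0.2051 -0.477 ] turn [-0.0114 -0.0097  0.0055] F [ 0.4319 -0.5538 -1.1127] w 0.01156916755621409
```

```bash
cat >> h.py <<'E'
def corner(cx,cz,tilt,y=.05):
    c,s=np.cos(np.radians(tilt)),np.sin(np.radians(tilt))
    todo([cx+100*c*1e-3-.0245*s,y,cz+.1*s+.0245*c],-.3,tilt)
E
python3 -m inch '[[0,0,-0.01,0,0,0],[0,0,-0.03,0,0,0],[0,0,-0.035,0,0,0],[0,0,-0.035,0,0,0],[0,0,-0.035,0,0,0],[0,0,-0.035,0,0,0],[0.01,0,-0.015,0,0,0],[0.02,0.002,0,0,0,0]]' 
python3 -m inch '[[0.035,0.006,0,0,0,0.2],[0.038,0.006,0,0,0,0.2],[0.038,0.006,0,0,0,0.2],[0.038,0.006,0,0,0,0.2],[0.038,0.006,0,0,0,0.2],[0.038,0.006,0,0,0,0.2],[0.038,0.006,0,0,0,0],[0.03,0.006,0,0,0,0]]' 
python3 -c "
from h import *
corner(.440,.13,18)"
```

```text
clock: 5.32
tool_pos: [0.4558, -0.3003, 0.2244]
ee_rot: [0.004, 0.702, 0.712, 0.0]
wrist_force: [-0.1, 0.7, -2.6]
gripper_width: 0.0115
grip_force: 60.0
clock: 5.98
tool_pos: [0.5012, -0.0027, 0.2203]
ee_rot: [-0.0, 0.709, 0.706, 0.0]
wrist_force: [1.6, 0.0, -3.2]
gripper_width: 0.0116
grip_force: 60.0
t 5.98 pos [ 0.5012 -0.0027  0.2203] shift mm [52.8465 26.1222 36.1139] turn [-18.0019  -0.0283   0.0378] F [ 1.6148  0.0386 -3.2014] w 0.011562406697241097
```

```bash
python3 -m inch '[[0.018,0,0,-6,0,0],[0.018,0,0,-6,0,0],[0.0165,0,0,-6,0,0],[0,0,0,0,0,0],[0,0,0,0,0,0],[0,0,0,0,0,0]]' 
python3 -c "
from h import *
corner(.440,.13,18)
cv2.imwrite('pics/s2.png',optics.capture('side'));a=optics.capture('top')[170:340,260:400];cv2.imwrite('pics/t2.png',cv2.resize(a,None,fx=4,fy=3.5,interpolation=2))"
```

```text
clock: 6.48
tool_pos: [0.5021, 0.0468, 0.2202]
ee_rot: [0.111, 0.7, 0.697, 0.11]
wrist_force: [0.3, 0.7, -3.1]
gripper_width: 0.0118
grip_force: 60.0
t 6.48 pos [0.5021 0.0468 0.2202] shift mm [ 3.2895 13.0949 42.1217] turn [-0.0585  0.0077  0.0165] F [ 0.3448  0.668  -3.0931] w 0.011778256862842038
```

View pics/s2.png

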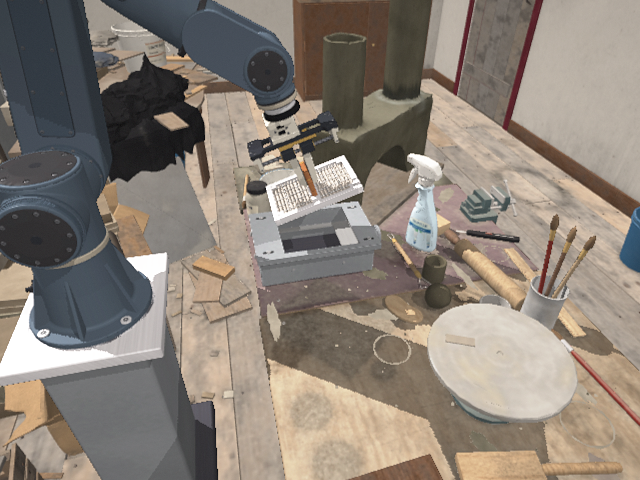

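The panel is held tilted, its far end raised, above the box, near (310,190).

```bash
python3 -m inch '[[0.0033,0.013,0.012,0,0,0],[0,0,0.015,0,0,0],[0,0,0.015,0,0,0],[0,0,0,0,0,0],[0,0,0,0,0,0]]' 
python3 -c "
from h import *
corner(.440,.10,18)
p=optics.camera_params('wrist');cv2.imwrite('pics/w2.png',optics.capture('wrist'));np.savez('w2.npz',**p)"
```

```text
clock: 7.0
tool_pos: [0.5273, 0.0497, 0.1832]
ee_rot: [0.11, 0.701, 0.696, 0.109]
wrist_force: [-0.3, -0.6, -1.9]
gripper_width: 0.0118
grip_force: 60.0
t 7.0 pos [0.5273 0.0497 0.1832] shift mm [ 0.2857 -8.706  27.7017] turn [-0.1317  0.0188 -0.0424] F [-0.3226 -0.5783 -1.9457] w 0.011809661056921317
```

View pics/w2.png

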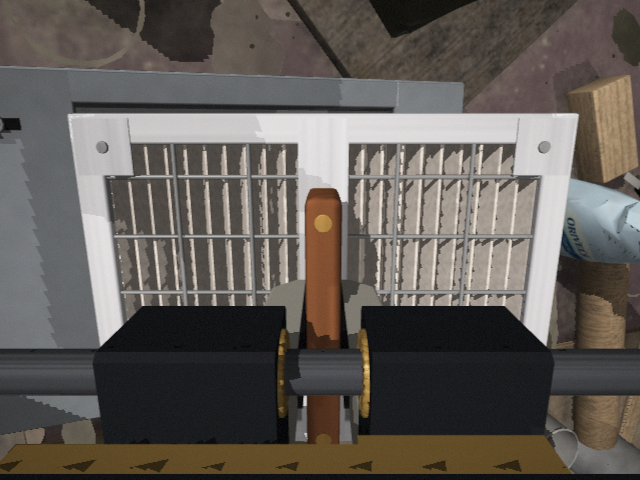

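View pics/t2.png

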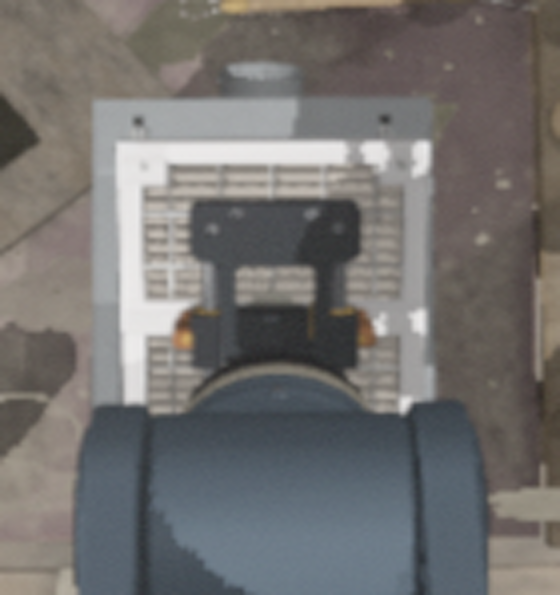

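The wrist view shows the panel's +y edge from (70,115) to (578,115), with the opening's +y edge just beyond it from (75,104) to (393,108).

Run:
```python
from h import *
p=dict(np.load("w2.npz"));np.set_printoptions(precision=4,suppress=True)
print(ray("wrist",[(75,104),(393,108)],.092,p))
t=np.radians(18);c,s=np.cos(t),np.sin(t);T=np.array([.5273,.0497,.1832])
for sx,px in((-1,(70,115)),(1,(578,115))):
    q=T+np.array([sx*.1*c+.0085*s,0,sx*.1*s-.0085*c]); print(q,ray("wrist",[px],q[2],p))
```

```text
[[0.429  0.1296 0.092 ]
 [0.6021 0.1291 0.092 ]]
[0.4348 0.0497 0.1442] [[0.4368 0.123  0.1442]]
[0.625  0.0497 0.206 ] [[0.6239 0.1218 0.206 ]]
```

```bash
python3 -m inch '[[0.0015,-0.0031,0.0095,0,0,0],[0,-0.0031,0.0095,0,0,0],[0,-0.0031,0.0095,0,0,0],[0,-0.0031,0.0095,0,0,0],[0,-0.0031,0.0095,0,0,0],[0,-0.0031,0.0095,0,0,0],[0,0,0,0,0,0],[0,0,0,0,0,0]]' 
python3 -c "
from h import *
corner(.440,.054,18,.051)"
```

```text
clock: 7.72
tool_pos: [0.5271, 0.0518, 0.1237]
ee_rot: [0.111, 0.7, 0.697, 0.11]
wrist_force: [0.8, -0.3, -1.8]
gripper_width: 0.0113
grip_force: 60.0
t 7.72 pos [0.5271 0.0518 0.1237] shift mm [-0.7664 -4.4162 14.9071] turn [-0.0256 -0.0003 -0.0043] F [ 0.7553 -0.2886 -1.7881] w 0.011307015965582347
```

```bash
python3 -m inch '[[0,-0.0025,0.0076,0,0,0],[0,-0.0025,0.0076,0,0,0],[0,-0.0038,-0.0012,0,0,0],[0,-0.0038,-0.0012,0,0,0],[0,-0.0038,-0.0012,0,0,0],[0,0,0,0,0,0],[0,0,0,0,0,0]]' 
python3 -c "
from h import *
corner(.424,.053,18,.051)"
```

```text
clock: 8.3
tool_pos: [0.5152, 0.0518, 0.108]
ee_rot: [0.111, 0.7, 0.697, 0.111]
wrist_force: [0.2, -0.6, -2.6]
gripper_width: 0.0118
grip_force: 60.0
t 8.3 pos [0.5152 0.0518 0.108 ] shift mm [-0.8497 -3.737  -0.3928] turn [ 0.0305 -0.0014  0.0029] F [ 0.1855 -0.5506 -2.6382] w 0.011790442146577613
```

```bash
for i in 1 2 3; do
:
done
python3 -m inch '[[0,-0.0019,-0.0006,0,0,0],[0,0,0,0,0,0],[0,0,0,0,0,0]]'
python3 -m inch '[[0,-0.0019,-0.0006,0,0,0],[0,0,0,0,0,0],[0,0,0,0,0,0]]'
python3 -m inch '[[0,-0.0019,-0.0006,0,0,0],[0,0,0,0,0,0],[0,0,0,0,0,0]]'
```

```text
clock: 8.55
tool_pos: [0.5133, 0.0518, 0.1077]
ee_rot: [0.111, 0.7, 0.697, 0.11]
wrist_force: [0.1, -0.3, -3.0]
gripper_width: 0.0117
grip_force: 60.0
clock: 8.8
tool_pos: [0.5113, 0.0518, 0.1077]
ee_rot: [0.111, 0.7, 0.697, 0.11]
wrist_force: [1.0, 0.5, -2.4]
gripper_width: 0.0116
grip_force: 60.0
clock: 9.05
tool_pos: [0.5102, 0.0519, 0.1081]
ee_rot: [0.112, 0.7, 0.696, 0.111]
wrist_force: [5.7, -0.5, -2.5]
gripper_width: 0.0116
grip_force: 60.0
```

```bash
python3 -m inch '[[0,-0.0019,-0.0006,0,0,0],[0,0,0,0,0,0],[0,0,0,0,0,0]]'
python3 -m inch '[[0,-0.0019,-0.0006,0,0,0],[0,-0.0019,-0.0006,0,0,0],[0,-0.0019,-0.0006,0,0,0],[0,0,0,0,0,0],[0,0,0,0,0,0]]'
python3 -m inch '[[0,-0.0019,-0.0006,0,0,0],[0,0,0,0,0,0],[0,0,0,0,0,0]]'
python3 -c "
from h import *
corner(.4077,.053,18,.051)"
```

```text
clock: 9.3
tool_pos: [0.5084, 0.0519, 0.1083]
ee_rot: [0.112, 0.7, 0.696, 0.111]
wrist_force: [5.8, 0.3, -3.3]
gripper_width: 0.0117
grip_force: 60.0
clock: 9.72
tool_pos: [0.5029, 0.0519, 0.1085]
ee_rot: [0.112, 0.7, 0.696, 0.112]
wrist_force: [7.6, -0.3, -2.2]
gripper_width: 0.0115
grip_force: 60.0
clock: 9.97
tool_pos: [0.5011, 0.0519, 0.1085]
ee_rot: [0.112, 0.7, 0.696, 0.112]
wrist_force: [7.2, -0.8, -3.0]
gripper_width: 0.0119
grip_force: 60.0
t 9.97 pos [0.5011 0.0519 0.1085] shift mm [-0.9374 -5.9507 -0.5671] turn [ 0.2552 -0.0055 -0.0008] F [ 7.1784 -0.8305 -2.9501] w 0.011929300808940597
```

```bash
cat >> h.py <<'E'
def face(f,cz,tilt,y=.0515):
    corner(f+.016*np.sin(np.radians(tilt)),cz,tilt,y)
E
python3 -m inch '[[0,-0.0008,0.0024,0.1,0,0],[0,-0.0008,0.0024,0.1,0,0],[0,0,0,0,0,0],[0,0,0,0,0,0]]'
python3 -m inch '[[0,-0.0019,-0.0006,0,0,0],[0,-0.0015,-0.0005,0,0,0],[0,0,0,0,0,0],[0,0,0,0,0,0]]'
python3 -c "
from h import *
face(.4029,.048,18)"
```

```text
clock: 10.3
tool_pos: [0.5014, 0.0519, 0.1037]
ee_rot: [0.111, 0.7, 0.696, 0.111]
wrist_force: [7.4, -0.3, -1.3]
gripper_width: 0.0114
grip_force: 60.0
clock: 10.63
tool_pos: [0.498, 0.0519, 0.1038]
ee_rot: [0.112, 0.7, 0.696, 0.111]
wrist_force: [8.8, -0.7, -2.2]
gripper_width: 0.0116
grip_force: 60.0
t 10.63 pos [0.498  0.0519 0.1038] shift mm [-0.451  -3.0008  0.7496] turn [ 0.1297 -0.0063  0.0025] F [ 8.8339 -0.6792 -2.1542] w 0.011591261894480292
```

```bash
python3 -c "
from h import *
face(.4055,.048,18);face(.4055,.048,14)"
```

```text
t 10.63 pos [0.498  0.0519 0.1038] shift mm [-0.4375 -0.5299  1.5586] turn [ 0.1297 -0.0063  0.0025] F [ 8.8339 -0.6792 -2.1542] w 0.011591261894480292
t 10.63 pos [0.498  0.0519 0.1038] shift mm [-0.4252 -0.1007  8.2632] turn [ 4.1297 -0.0062  0.0028] F [ 8.8339 -0.6792 -2.1542] w 0.011591261894480292
```

```bash
python3 -m inch '[[0,0,0.0019,1,0,0],[0,0,0.0019,1,0,0],[0,0,0.0019,1,0,0],[0,0,0.0019,1,0,0],[0,0,0,0,0,0],[0,0,0,0,0,0]]'
python3 -c "
from h import *
face(.4029,.048,14)"
```

```text
clock: 11.13
tool_pos: [0.5007, 0.0519, 0.0967]
ee_rot: [0.087, 0.704, 0.7, 0.087]
wrist_force: [8.7, -0.1, 1.0]
gripper_width: 0.0119
grip_force: 60.0
t 11.13 pos [0.5007 0.0519 0.0967] shift mm [-0.4105 -2.8748 -0.0072] turn [ 0.1621 -0.0056 -0.0026] F [ 8.7033 -0.1069  1.0332] w 0.011878612070359642
```

```bash
python3 -m inch '[[0,-0.0014,-0.0006,0,0,0],[0,-0.0007,-0.0003,0,0,0],[0,0,0,0,0,0],[0,0,0,0,0,0]]'
python3 -c "
from h import *
face(.4029,.048,14);face(.4029,.048,12)"
```

```text
clock: 11.47
tool_pos: [0.4982, 0.0519, 0.097]
ee_rot: [0.087, 0.704, 0.7, 0.087]
wrist_force: [9.0, 0.0, -0.4]
gripper_width: 0.0122
grip_force: 60.0
t 11.47 pos [0.4982 0.0519 0.097 ] shift mm [-0.4112 -0.5325  0.8955] turn [ 0.1618 -0.0057 -0.0031] F [ 8.9628  0.0473 -0.3701] w 0.012183385612851223
t 11.47 pos [0.4982 0.0519 0.097 ] shift mm [-0.4059 -0.2759  4.2694] turn [ 2.1618 -0.0057 -0.003 ] F [ 8.9628  0.0473 -0.3701] w 0.012183385612851223
```

```bash
python3 -m inch '[[0,-0.0003,0.0018,1,0,0],[0,0,0,0,0,0],[0,0,0,0,0,0]]'
python3 -m inch '[[0,-0.0002,0.0018,1,0,0],[0,0,0,0,0,0],[0,0,0,0,0,0]]'
python3 -c "
from h import *
face(.4029,.048,12);face(.4029,.048,11);print(ctrl.get_obs()['torque'])"
```

```text
clock: 11.72
tool_pos: [0.4986, 0.0519, 0.0952]
ee_rot: [0.081, 0.704, 0.701, 0.081]
wrist_force: [9.3, 0.0, -0.1]
gripper_width: 0.0117
grip_force: 60.0
clock: 11.97
tool_pos: [0.4989, 0.0519, 0.0935]
ee_rot: [0.075, 0.705, 0.701, 0.075]
wrist_force: [9.9, 0.6, 0.5]
gripper_width: 0.0118
grip_force: 60.0
t 11.97 pos [0.4989 0.0519 0.0935] shift mm [-0.4079 -0.1069  0.6962] turn [ 0.19   -0.0065 -0.005 ] F [9.8873 0.5831 0.5197] w 0.011777957809842447
t 11.97 pos [0.4989 0.0519 0.0935] shift mm [-0.4055  0.0322  2.3888] turn [ 1.19   -0.0065 -0.005 ] F [9.8873 0.5831 0.5197] w 0.011777957809842447
[-0.0463 -1.6095 -0.0341]
```

```bash
python3 -m inch '[[0,0,0.0018,1,0,0],[0,0,0,0,0,0],[0,0,0,0,0,0]]'|grep -E "pos|wrist"
python3 -c "
from h import *
print(ctrl.get_obs()['torque'])"
python3 -m inch '[[0,0,0.0018,1,0,0],[0,0,0,0,0,0],[0,0,0,0,0,0]]'|grep -E "pos|wrist"
python3 -c "
from h import *
face(.4029,.048,10);face(.4029,.048,9);print(ctrl.get_obs()['torque'])"
```

```text
tool_pos: [0.4994, 0.0519, 0.0917]
wrist_force: [10.3, 0.8, 0.4]
[-0.06376078 -1.60483512  0.05562829]
tool_pos: [0.4997, 0.0519, 0.09]
wrist_force: [9.5, -0.2, 2.2]
t 12.47 pos [0.4997 0.0519 0.09  ] shift mm [-0.4005  0.1122  0.4909] turn [ 0.2016 -0.0061 -0.0037] F [ 9.4704 -0.2265  2.2164] w 0.011738831539344194
t 12.47 pos [0.4997 0.0519 0.09  ] shift mm [-0.3984  0.2473  2.1926] turn [ 1.2016 -0.0062 -0.0037] F [ 9.4704 -0.2265  2.2164] w 0.011738831539344194
[-0.0014 -1.5463 -0.001 ]
```

```bash
python3 -m inch '[[0,0.0001,0.0016,1,0,0],[0,0,0,0,0,0],[0,0,0,0,0,0]]'|grep -E "pos|wrist"
python3 -m inch '[[0,0.0001,0.0016,1,0,0],[0,0,0,0,0,0],[0,0,0,0,0,0]]'|grep -E "pos|wrist"
python3 -m inch '[[0,0.0001,0.0016,1,0,0],[0,0,0,0,0,0],[0,0,0,0,0,0]]'|grep -E "pos|wrist"
python3 -c "
from h import *
face(.4029,.048,7);face(.4029,.048,5);print(ctrl.get_obs()['torque'])"
```

```text
tool_pos: [0.5, 0.0519, 0.0883]
wrist_force: [9.7, -0.1, 1.6]
tool_pos: [0.5003, 0.0519, 0.0867]
wrist_force: [10.5, 0.1, 1.1]
tool_pos: [0.5006, 0.0519, 0.085]
wrist_force: [10.1, 0.1, -0.3]
t 13.22 pos [0.5006 0.0519 0.085 ] shift mm [-0.4042  0.4332  0.5938] turn [ 0.1855 -0.0074 -0.0041] F [10.0934  0.1138 -0.2604] w 0.011764258833252779
t 13.22 pos [0.5006 0.0519 0.085 ] shift mm [-0.4012  0.6649  4.0318] turn [ 2.1855 -0.0075 -0.004 ] F [10.0934  0.1138 -0.2604] w 0.011764258833252779
[-0.0552 -1.6765 -0.0022]
```

```bash
python3 -m inch '[[0,0.0003,0.0016,1,0,0],[0,0.0002,0.0016,1,0,0],[0,0,0,0,0,0],[0,0,0,0,0,0]]'|grep -E "pos|wrist"
python3 -m inch '[[0,0.0002,0.0016,1,0,0],[0,0.0002,0.0016,1,0,0],[0,0,0,0,0,0],[0,0,0,0,0,0]]'|grep -E "pos|wrist"
python3 -c "
from h import *
face(.4029,.047,3);face(.4155,.047,3);print(ctrl.get_obs()['torque'])"
```

```text
tool_pos: [0.5014, 0.0519, 0.0817]
wrist_force: [9.1, 1.3, -1.4]
tool_pos: [0.5019, 0.0519, 0.0783]
wrist_force: [9.9, 0.1, -1.8]
t 13.88 pos [0.5019 0.0519 0.0783] shift mm [-0.3576  0.3137  1.6648] turn [ 0.1548 -0.006  -0.0074] F [ 9.8816  0.1173 -1.8247] w 0.011648206018584182
t 13.88 pos [0.5019 0.0519 0.0783] shift mm [-0.2901 12.8944  2.3583] turn [ 0.1548 -0.006  -0.0074] F [ 9.8816  0.1173 -1.8247] w 0.011648206018584182
[-0.0387 -1.8932 -0.0346]
```

```bash
python3 -m inch '[[0,0.002,0,0,0,0],[0,0.002,0,0,0,0],[0,0.002,0,0,0,0],[0,0.002,0,0,0,0],[0,0.001,0,0,0,0],[0,0,0,0,0,0],[0,0,0,0,0,0]]'|grep -E "pos|wrist"
python3 -m inch '[[0,0,0.0015,1,0,0],[0,0,0.001,1,0,0],[0,0,0,0,0,0],[0,0,0,0,0,0]]'|grep -E "pos|wrist"
python3 -c "
from h import *
face(.4155,.047,0.5);print(ctrl.get_obs()['torque'])"
```

```text
tool_pos: [0.51, 0.0518, 0.0784]
wrist_force: [7.8, 0.1, -5.1]
tool_pos: [0.5101, 0.0518, 0.0757]
wrist_force: [7.7, 0.1, -5.0]
t 14.8 pos [0.5101 0.0518 0.0757] shift mm [-0.3098  5.2609  3.4441] turn [ 0.5389 -0.0031 -0.0028] F [ 7.7284  0.1409 -5.0405] w 0.01163553218195048
[-0.0223 -1.6604  0.0092]
```

```bash
python3 -m inch '[[0,0,0.0015,0.3,0,0],[0,0,0.001,0.2,0,0],[0,0,0,0,0,0],[0,0,0,0,0,0]]'|grep -E "pos|wrist"
python3 -m inch '[[0,0.002,0,0,0,0],[0,0.001,0,0,0,0],[0,0,0,0,0,0],[0,0,0,0,0,0]]'|grep -E "pos|wrist"
python3 -c "
from h import *
face(.4155,.047,0);print(ctrl.get_obs()['torque'])"
```

```text
tool_pos: [0.5102, 0.0518, 0.0736]
wrist_force: [8.2, 1.1, -0.5]
tool_pos: [0.5131, 0.0518, 0.0736]
wrist_force: [6.9, -0.0, -0.5]
t 15.47 pos [0.5131 0.0518 0.0736] shift mm [-0.3098  2.4259  2.1663] turn [ 0.5404 -0.0021 -0.0008] F [ 6.917  -0.0146 -0.5364] w 0.011335756281704882
[-0.0349 -1.0168  0.0063]
```

```bash
python3 -m inch '[[0,0.001,0.0005,0.3,0,0],[0,0.0005,0,0.2,0,0],[0,0,0,0,0,0],[0,0,0,0,0,0]]'|grep -E "pos|wrist"
python3 -m inch '[[0,0.001,0,0,0,0],[0,0,0,0,0,0],[0,0,0,0,0,0]]'|grep -E "pos|wrist"
python3 -m inch '[[0,0.001,0,0,0,0],[0,0,0,0,0,0],[0,0,0,0,0,0]]'|grep -E "pos|wrist"
python3 -c "
from h import *
face(.4155,.047,0);print(ctrl.get_obs()['torque'])"
```

```text
tool_pos: [0.5144, 0.0518, 0.0729]
wrist_force: [6.9, -0.5, -2.7]
tool_pos: [0.5153, 0.0518, 0.0729]
wrist_force: [5.9, 0.6, -1.6]
tool_pos: [0.5158, 0.0518, 0.0728]
wrist_force: [6.0, -0.2, -1.0]
t 16.3 pos [0.5158 0.0518 0.0728] shift mm [-0.3164 -0.2993  1.2713] turn [-0.0557  0.0005  0.0024] F [ 6.0119 -0.1721 -0.9579] w 0.011303392232462505
[-0.0557 -0.9891 -0.0037]
```

```bash
python3 -m inch '[[0,0.0007,0.0006,0,0,0],[0,0,0,0,0,0],[0,0,0,0,0,0]]'|grep -E "pos|wrist"
python3 -m inch '[[0,0.0007,0.0005,0,0,0],[0,0,0,0,0,0],[0,0,0,0,0,0]]'|grep -E "pos|wrist"
python3 -c "
from h import *
face(.4155,.047,0);print(ctrl.get_obs()['torque'])"
```

```text
tool_pos: [0.5159, 0.0518, 0.072]
wrist_force: [4.6, 0.7, 0.3]
tool_pos: [0.5158, 0.0518, 0.0712]
wrist_force: [1.3, -0.3, 3.2]
t 16.8 pos [0.5158 0.0518 0.0712] shift mm [-0.3354 -0.3379 -0.3341] turn [-0.2415  0.0014  0.0036] F [ 1.2781 -0.3477  3.1555] w 0.011638389046565955
[-0.1059 -0.1518 -0.0379]
```

```bash
python3 -m inch '[[0,0,0,0,0,0],[0,0,0,0,0,0],[0,0,0,0,0,0],[0,0,0,0,0,0],[0,0,0,0,0,0]]' 140 |grep -E "pos|wrist|width"
python3 -m inch '[[0,0,-0.01,0,0,0],[0,0,-0.02,0,0,0],[0,0,-0.03,0,0,0],[0,0,-0.03,0,0,0],[0,0,-0.03,0,0,0],[0,0,-0.03,0,0,0],[0,0,0,0,0,0],[0,0,0,0,0,0]]'|grep -E "pos|wrist|width"
python3 -c "
from h import *
todo([.516,.05,.2])
cv2.imwrite('pics/w3.png',optics.capture('wrist'));p=optics.camera_params('wrist');np.savez('w3.npz',**p)"
```

```text
tool_pos: [0.516, 0.0518, 0.0712]
wrist_force: [-0.4, -0.2, 0.0]
gripper_width: 0.0395
tool_pos: [0.5173, 0.0519, 0.2232]
wrist_force: [-0.2, -0.1, -0.5]
gripper_width: 0.0418
t 17.88 pos [0.5173 0.0519 0.2232] shift mm [-1.8721 -1.2533 23.2222] turn [ 0.0021 -0.0041 -0.2942] F [-0.1705 -0.0755 -0.4599] w 0.04178881202169091
```

View pics/w3.png

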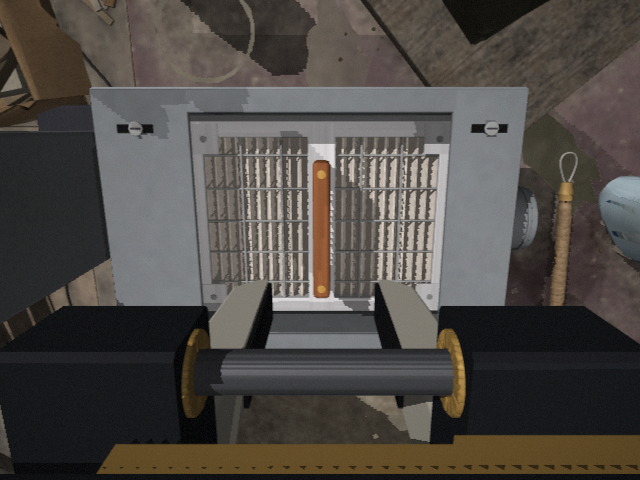

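The panel lies flat in the opening. The rail runs from (321,160) to (322,297), and the opening's corners are at (190,113) and (452,113).

Run:
```python
from h import *
p=dict(np.load("w3.npz"));np.set_printoptions(precision=4,suppress=True)
r=ray("wrist",[(321.5,160),(322,297)],.103,p);print(r,r.mean(0));print(ray("wrist",[(190,113),(452,113)],.092,p))
```

```text
[[0.5155 0.0997 0.103 ]
 [0.5153 0.0046 0.103 ]] [0.5154 0.0522 0.103 ]
[[0.4292 0.1298 0.092 ]
 [0.6013 0.129  0.092 ]]
```

```bash
python3 -c "
from station import ctrl
print(ctrl.sign_off())"
```

```text
the job is handed in; nothing more can be done
None
```

The filter panel is back in the box, flat on the ledges with its far end felt against the stop and the bar behind it; the gripper is clear, and the job was handed in at about 18 s, though the hand-in returned no verdict.

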